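Test the brake and clutch hand levers of the drier's lift

ROBOT

A 7-joint arm with a two-finger parallel gripper is mounted at the origin on the work surface. World frame = base frame: x ahead of the robot, y to its left, z up, the work surface at z = 0. Lengths are in mm, angles in rad, forces in N, time in s.
With the tool pointing down it reaches from about 400 to 875 mm from the base axis. Payload 19.3 kg.
Tool frame: the origin (TCP) lies on the front face of the gripper's body, between the roots of the fingers; the fingertips stand 73 mm ahead of it and the grasp point (between the pads) lies 54 mm ahead of it; z points along the fingers, y is the line along which they close (so a half turn about z gives the same grasp; the last joint's range is limited). The gripper opens to 85 mm and grips with 20 to 120 N. Pads are 22 mm wide; open, the fingers measure 114 mm over their backs; the gripper's body (76 mm by 85 mm) begins 54 mm behind the grasp point. The pads swing forward as they close: fully open they stand 13 mm farther back than shut.
Start: joints at [-1.208, 0.521, -0.036, 1.599, 0.021, 1.021, -0.113], TCP at [262.151, 567.357, 303.891] pointing down, gripper open.
Joint ranges: [-2.91, 2.91], [-0.3, 2.13], [-1.5, 1.42], [0.17, 2.43], [-1.26, 4.41], [0.16, 1.93], [-2.52, 2.52]. Speed limits (rad/s): [1.89, 1.89, 2.39, 2.39, 3.01, 3.01, 3.01].

INTERFACE

Orientations are given as a 3x3 rotation matrix whose columns are the frame's x, y, z axes.
In Python, from rig import * gives the robot as it stands.
- The arm moves only by the shell command python3 -m jog 'ROWS' [FORCE]. ROWS is JSON, a list of rows, each an object with "translation": the shift along the world's x, y, z normalised to -1 to 1, where 1 is 0.025 m, a list of three; "yaw": the turn about the world's z normalised to -1 to 1, where 1 is 6 degrees; "jaw": the closure, from -1 (fully open) to 1 (shut). A call has 1 to 12 rows; each row shifts and turns the commanded pose from where the row before left it; what a row does not reach is not made up. A row lasts 1/10 s, in which the tool goes at most 50 mm and 8.59 degrees, less where a joint would pass 70% of its speed; a pose out of reach is approached as far as the arm can. A call with a number of a shift or a turn outside -1 to 1 is refused whole. A call with a gripper value outside its range is refused whole. The fingers move at their own pace and stop on an object; FORCE is the grip in N (left out, the last holds). Time passes only in rows, so rows that do not move let the fingers close. It gives the time, the measured TCP pose, the force, the opening and the grip force at its end, in the units of the state.
- observe(): the state, without advancing time (a new reading comes with each control period).
- snapshot(name): name is "side" or "top"; returns a dict with "image" (480x640x3 uint8, red, green, blue), "fx", "fy", "cx", "cy" (pixels), "world_to_cam" (4x4, takes a point from world to camera coordinates). Camera axes: x right, y down, z forward; pixel columns grow to the right and rows downward; lengths in mm; the calibration is good to about 2 mm. A picture is of the moment at which its call begins. There is no depth.
- job_done(): hands the job in; it is judged then, once.
The state is a dict: "time": time; "qpos": joint angles; "qd": joint speeds; "tau": joint torques, N m; "tcp_pos": TCP position; "ee_rot": TCP orientation; "force": force on the tool from outside, world axes, zero at the start; "ft_torque": the same for the moment, N m; "width": finger opening in mm; "gripper_force": force on a finger pad.
Only numpy, scipy, OpenCV 4.12 (cv2) and the standard library are available. Lean on these libraries where they do the work, as an engineer would, in place of code of your own. Each camera call takes 0.05 s, during which the arm holds its last target. There are 200 camera calls.

TASK

Test the two hand levers of the spray drier's lift before it is used, the brake (the longer lever) first and then the clutch (the shorter). Push each lever in towards its bar from its open side with the backs of your fingers until it comes to its stop, hold it there for a full second to see that it stops short of the bar, then ease it back out all the way, keeping your fingers against it so that it does not snap back, before going on. Grasp nothing, do not force the levers, keep off the bars, and leave everything else where it is.

Things in the scene. Friction and masses are not known exactly. Their poses are not given: they have to be found in the camera images.
- brake_unit: Brake control (the longer lever), bolted to the bench: white base plate 130 x 260 x 12 mm, two 20 mm steel posts, a level bar between their tops, a sprung lever on the bar's near side. Origin: on the bench below the middle of the bar. y along the bar, x from lever to bar (the way to press, roughly away from the robot), z up. The lever's vertical pivot is at x -45, y +85 mm. All lower than 158 mm.
- brake_bar: Grip bar of the brake control, with black rubber grip 28 mm thick; 260 mm long along y, origin at its middle, axis 140 mm above the bench; axes as its control's. The posts stand at y = +-118 mm. The lever's clevis sticks out 58 mm towards -x round the pivot.
- brake_press (a point): Best point to press on the brake lever's centreline, 110 mm from its pivot, 140 mm above the bench. The lever: plain aluminium blade, 155 mm from pivot to the centre of its 24 mm ball end, 12 mm thick (x), 18 mm high (z). Axes turn with it: x = the way it is pressed, square to the blade (near face at x -6 mm; that side is open); y along the blade to the pivot (at y +110 mm); z up.
- brake_lever (a joint): Angle of the brake lever, rad: 0 fully out (0.32 rad out from the bar), grows as it is pressed (anticlockwise from above), 0.32 at its hard stop: parallel to the bar, 25 mm of clear gap left to the rubber. Sprung outward: at 110 mm from the pivot about 2.3 N to start it, 5.7 N at the stop; snaps back if let go.
- clutch_unit: Clutch control (the shorter lever), bolted to the bench: white base plate 130 x 200 x 12 mm, two 20 mm steel posts, a level bar between their tops, a sprung lever on the bar's near side. Origin: on the bench below the middle of the bar. y along the bar, x from lever to bar (the way to press, roughly away from the robot), z up. The lever's vertical pivot is at x -45, y +55 mm. All lower than 158 mm.
- clutch_bar: Grip bar of the clutch control, with black rubber grip 28 mm thick; 200 mm long along y, origin at its middle, axis 140 mm above the bench; axes as its control's. The posts stand at y = +-88 mm. The lever's clevis sticks out 58 mm towards -x round the pivot.
- clutch_press (a point): Best point to press on the clutch lever's centreline, 78 mm from its pivot, 140 mm above the bench. The lever: plain aluminium blade, 100 mm from pivot to the centre of its 24 mm ball end, 12 mm thick (x), 18 mm high (z). Axes turn with it: x = the way it is pressed, square to the blade (near face at x -6 mm; that side is open); y along the blade to the pivot (at y +78 mm); z up.
- clutch_lever (a joint): Angle of the clutch lever, rad: 0 fully out (0.32 rad out from the bar), grows as it is pressed (anticlockwise from above), 0.32 at its hard stop: parallel to the bar, 25 mm of clear gap left to the rubber. Sprung outward: at 78 mm from the pivot about 2.3 N to start it, 5.8 N at the stop; snaps back if let go.
- collar: Loose black plastic ring, 52 mm across, 18 mm high, lying on the brake's base plate under the bar; origin at the centre of its underside. Leave alone.
- seal: Loose rubber ring, 40 mm across, 12 mm high, lying on the clutch's base plate under the bar; origin at the centre of its underside. Leave alone.
- sample_bottle: Amber bottle, 56 mm across, 110 mm tall, standing beyond the controls; origin under its centre. Leave alone.
- beaker: Glass beaker, 68 mm across, 85 mm tall, standing beyond the controls; origin under its centre. Leave alone.
- powder_jar: Glass jar, 60 mm across, 75 mm tall, standing beyond the controls; origin under its centre. Leave alone.
- screwdriver: Screwdriver 180 mm long lying near the robot; origin at the middle of its underside. Leave alone.
- spanner: Steel spanner 170 mm long lying near the robot; origin at the middle of its underside. Leave alone.

How it is judged (in metres and radians):
On the way, in this order (a step that is already met when the one before it is completed fails the run):
1. the brake lever is pressed in to its stop by the fingers and held there (value of joint brake_lever above 0.3 rad and contact force between the fingers and brake_lever above 1 N), for 0.8 s.
2. the brake lever is back out (value of joint brake_lever below 0.03 rad), for 0.1 s.
3. the clutch lever is pressed in to its stop by the fingers and held there (value of joint clutch_lever above 0.3 rad and contact force between the fingers and clutch_lever above 1 N), for 0.8 s.
At the end, for the whole second after the job is handed in: Both levers are fully out again (within 0.03 rad) and every loose thing is within 15 mm of where it stood (value of joint each of brake_lever, clutch_lever below 0.03 rad and distance of each of collar, seal, sample_bottle, beaker, powder_jar, screwdriver, spanner from where it was at the start of the episode below 0.015 m); the robot touches nothing.
It fails at once if a lever snaps back (faster than 2.5 rad/s) instead of being eased out (velocity of joint any of brake_lever, clutch_lever below -2.5 rad/s).
It fails at once if a lever is forced (more than 40 N) (contact force between any of the fingers, the arm and brake_lever above 40 N or contact force between any of the fingers, the arm and clutch_lever above 40 N).
It fails at once if a bar is gripped or leaned on (more than 4 N) (contact force between any of the fingers, the arm and brake_bar above 4 N or contact force between any of the fingers, the arm and clutch_bar above 4 N).
It fails at once if a lever is gripped or pulled from behind instead of being pressed from its open side (grasp point not on the open side while touching it) ((contact force between the fingers and brake_lever above 1 N and x of the grasp point in the frame of brake_press above -0.003 m) or (contact force between the fingers and clutch_lever above 1 N and x of the grasp point in the frame of clutch_press above -0.003 m)).
It fails at once if a loose thing is moved by more than 15 mm or lifted (distance of any of collar, seal, sample_bottle, beaker, powder_jar, screwdriver, spanner from where it was at the start of the episode above 0.015 m).
It also fails if it takes over 69 s, if anything falls off the work surface, if the arm or the gripper's body presses on something with over 40 N, if the wrist force passes 120 N, or if a joint passes its speed limit or range.

## Working session

There is one attempt and no reset: what is moved stays moved. The work goes in short steps, Python scripts to look and compute and a shell command to move; the robot and the scene stay as the last step left them, time stands still between calls to the robot, and variables do not carry over. Pictures are saved under pics/ and viewed, at most 10 in all, crops included, and the job is handed in when it is done.

```bash
mkdir -p pics
python3 - <<'E'
from rig import *
import cv2,numpy as np
for n in("top","side"):
    s=snapshot(n);cv2.imwrite(f"pics/{n}0.png",s["image"][:,:,::-1]);print(n,s["fx"],s["cx"],s["cy"],np.round(s["world_to_cam"],4).tolist())
o=observe();print(o["time"],o["tcp_pos"],np.round(o["ee_rot"],3).tolist(),o["force"],o["width"])
E
```

```text
top 518.293409188256 311.76858042725377 243.11905080085432 [[0.004, -1.0, 0.0036, -24.5535], [-0.9939, -0.0044, -0.11, 573.1313], [0.11, -0.0032, -0.9939, 1212.5102], [0.0, 0.0, 0.0, 1.0]]
side 436.66074451857065 319.83527999137084 243.13373633904297 [[0.9319, -0.3624, -0.0122, -525.1756], [-0.2658, -0.6597, -0.7029, 223.9072], [0.2467, 0.6583, -0.7112, 716.1833], [0.0, 0.0, 0.0, 1.0]]
0.1 [262.06318871 567.16684283 303.38295143] [[-0.908, 0.419, -0.0], [0.419, 0.908, -0.001], [-0.0, -0.001, -1.0]] [ 0.29118765 -0.19513789 -1.2293618 ] 85.16112882760949
```

View pics/top0.png

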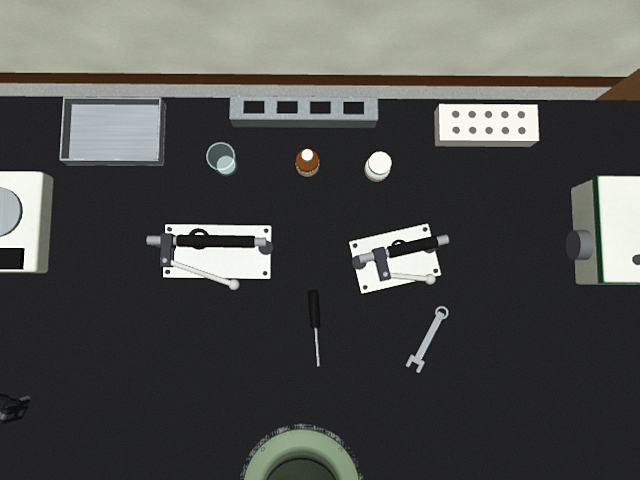

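View pics/side0.png

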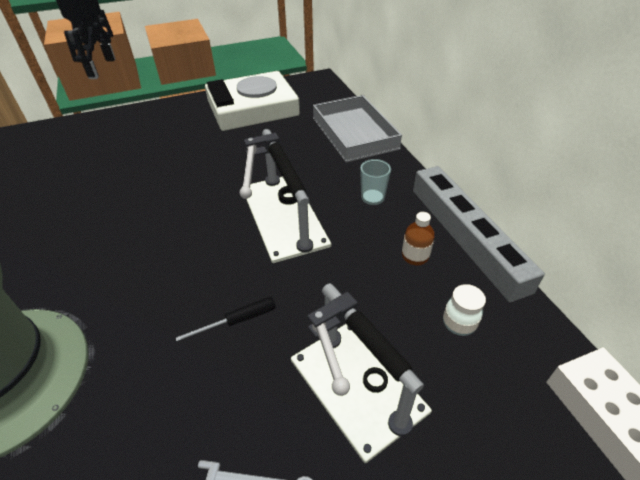

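The top view shows the brake on the left, with its ball at (234,285), and the clutch on the right, with its ball at about (431,280). In the side view the balls are at (246,191) and (341,385).

```bash
cat > h.py <<'E'
from rig import *
import cv2,numpy as np
def ray(s,u,v):
    W=np.array(s["world_to_cam"]);R,t=W[:3,:3],W[:3,3]
    return -R.T@t, R.T@np.array([(u-s["cx"])/s["fx"],(v-s["cy"])/s["fy"],1])
def onz(s,u,v,z):
    c,d=ray(s,u,v);return c+d*(z-c[2])/d[2]
def cross(a,b):
    A=[];B=[]
    for c,d in(a,b):
        d=d/np.linalg.norm(d);P=np.eye(3)-np.outer(d,d);A.append(P);B.append(P@c)
    return np.linalg.lstsq(np.vstack(A),np.hstack(B),rcond=None)[0]
E
python3 - <<'E'
from h import *
t=snapshot("top");s=snapshot("side")
for n,bt,bs,box in(("brake",(234,285),(246,191),(150,215,285,290)),("clutch",(431,280),(341,385),(340,215,455,300))):
    g=cv2.cvtColor(t["image"],cv2.COLOR_RGB2HSV);m=((g[...,2]>215)&(g[...,1]<40)).astype(np.uint8)
    k=np.zeros_like(m);x0,y0,x1,y1=box;k[y0:y1,x0:x1]=m[y0:y1,x0:x1]
    k=cv2.morphologyEx(k,cv2.MORPH_OPEN,np.ones((3,3)))
    P=np.argwhere(k)[:,::-1]
    W=np.array([onz(t,u,v,12)[:2] for u,v in P],np.float32)
    r=cv2.minAreaRect(W);print(n,r)
    print(" ball top@140",onz(t,*bt,140).round(1)," two-view",cross(ray(t,*bt),ray(s,*bs)).round(1))
a=t["image"][205:305,140:460,::-1];cv2.imwrite("pics/crop.png",cv2.resize(a,(800,250),interpolation=cv2.INTER_CUBIC))
E
```

```text
brake ((546.0897827148438, 208.54437255859375), (256.61712646484375, 145.6192626953125), 89.16996765136719)
 ball top@140 [469.1 146.6 140. ]  two-view [470.5 145.8 143.7]
clutch ((536.5007934570312, -223.9057159423828), (135.60879516601562, 198.05393981933594), 12.809797286987305)
 ball top@140 [ 481.7 -281.4  140. ]  two-view [ 483.1 -280.5  146. ]
```

View pics/crop.png

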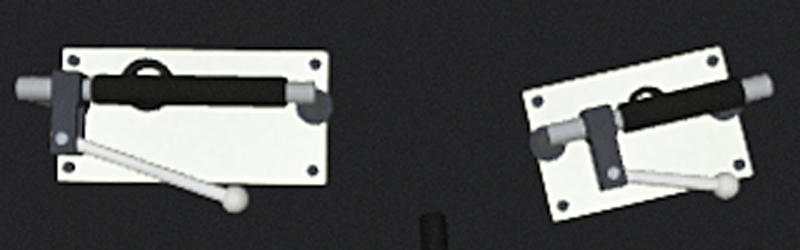

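The crop shows the pivots at (62,139) and (613,172), and the balls at (236,198) and (727,185). The bars run (20,89)-(310,93) and (552,132)-(770,86).

Run:
```python
from h import *
t=snapshot("top")
f=lambda c,z:onz(t,140+c[0]/2.5,205+c[1]/2.5,z)[:2]
for n,p,b,e,L,d in(("brake",(62,139),(236,198),((20,89),(310,93)),155,110),("clutch",(613,172),(727,185),((552,132),(770,86)),100,78)):
    P=f(p,154);B=f(b,140);E0,E1=f(e[0],140),f(e[1],140)
    v=E0-E1;yb=np.degrees(np.arctan2(-v[0],v[1]))
    w=P-B;yl=np.degrees(np.arctan2(-w[0],w[1]))
    print(n,"P",P.round(1),"B",B.round(1),"len",np.linalg.norm(w).round(1),"bar yaw",yb.round(1),"lever yaw",yl.round(1),"barlen",np.linalg.norm(v).round(1))
    yaw=np.radians((yb+yl+np.degrees(.32))/2)
    for q in(0,.16,.32):
        a=yaw-.32+q;X=np.array([np.cos(a),np.sin(a)]);Y=np.array([-X[1],X[0]])
        a0=yaw-.32;Y0=np.array([-np.sin(a0),np.cos(a0)]);PV=B+Y0*L
        pr=PV-Y*d
        print(q,"yaw",np.degrees(a).round(1),"press",pr.round(1),"tcp contact",(pr-X*20.5).round(1))
```

```text
brake P [520.4 294.5] B [470.8 145.7] len 156.8 bar yaw -0.5 lever yaw -18.4 barlen 253.9
0 yaw -18.7 press [485.2 188.4] tcp contact [465.8 194.9]
0.16 yaw -9.5 press [502.3 184.1] tcp contact [482.  187.5]
0.32 yaw -0.3 press [519.8 182.6] tcp contact [499.3 182.7]
clutch P [ 494.  -179.9] B [ 483.9 -281. ] len 101.7 bar yaw 12.2 lever yaw -5.7 barlen 196.0
0 yaw -6.0 press [ 486.1 -259.1] tcp contact [ 465.8 -257. ]
0.16 yaw 3.2 press [ 498.6 -259.4] tcp contact [ 478.1 -260.6]
0.32 yaw 12.4 press [ 511.  -257.8] tcp contact [ 490.9 -262.1]
```

```bash
python3 -m jog '[{"translation":[0.42,-0.9,0],"yaw":-0.87,"jaw":1},{"translation":[0.42,-0.9,0],"yaw":-0.87,"jaw":1},{"translation":[0.42,-0.9,0],"yaw":-0.87,"jaw":1},{"translation":[0.42,-0.9,0],"yaw":-0.87,"jaw":1},{"translation":[0.42,-0.9,0],"yaw":-0.87,"jaw":1},{"translation":[0.42,-0.9,0],"yaw":-0.87,"jaw":1},{"translation":[0.42,-0.9,0],"yaw":-0.87,"jaw":1},{"translation":[0.42,-0.9,0],"yaw":-0.87,"jaw":1}]' 30
python3 -m jog '[{"translation":[0.42,-0.9,0],"yaw":-0.87,"jaw":1},{"translation":[0.42,-0.9,0],"yaw":-0.87,"jaw":1},{"translation":[0.42,-0.9,0],"yaw":-0.87,"jaw":1},{"translation":[0.42,-0.9,0],"yaw":-0.87,"jaw":1},{"translation":[0.42,-0.9,0],"yaw":-0.87,"jaw":1},{"translation":[0.42,-0.9,0],"yaw":-0.87,"jaw":1},{"translation":[0.42,-0.9,0],"yaw":-0.87,"jaw":1},{"translation":[0.42,-0.9,0],"yaw":-0.87,"jaw":1},{"translation":[0,0,0],"yaw":0,"jaw":1},{"translation":[0,0,0],"yaw":0,"jaw":1}]'
```

```text
time: 1.05
tcp_pos: [346.5, 386.4, 303.9]
ee_rot: [[-0.394, 0.919, 0.0], [0.919, 0.394, 0.0], [0.0, 0.0, -1.0]]
force: [-0.2, 0.6, 0.3]
width: 0.2
gripper_force: 0.0
time: 2.05
tcp_pos: [430.5, 206.9, 303.9]
ee_rot: [[0.316, 0.949, -0.0], [0.949, -0.316, 0.0], [0.0, -0.0, -1.0]]
force: [0.9, 0.4, 0.4]
width: -0.2
gripper_force: 0.0
```

```bash
python3 -m jog '[{"translation":[0,0,-0.88],"yaw":0,"jaw":1},{"translation":[0,0,-0.88],"yaw":0,"jaw":1},{"translation":[0,0,-0.88],"yaw":0,"jaw":1},{"translation":[0,0,-0.88],"yaw":0,"jaw":1},{"translation":[0,0,-0.88],"yaw":0,"jaw":1},{"translation":[0.4,-0.14,0],"yaw":0,"jaw":1},{"translation":[0.4,-0.14,0],"yaw":0,"jaw":1},{"translation":[0,0,0],"yaw":0,"jaw":1},{"translation":[0,0,0],"yaw":0,"jaw":1}]'
python3 - <<'E'
from h import *
a=snapshot("top")["image"][180:330,130:330,::-1];b=snapshot("side")["image"][80:280,180:380,::-1]
cv2.imwrite("pics/c1.png",np.hstack([cv2.resize(a,(400,300)),cv2.resize(b,(300,300))]))
E
```

```text
time: 2.95
tcp_pos: [450.7, 200.3, 194.7]
ee_rot: [[0.315, 0.949, 0.001], [0.949, -0.315, 0.001], [0.001, 0.001, -1.0]]
force: [-0.6, -0.2, -0.8]
width: 0.3
gripper_force: 0.0
```

View pics/c1.png

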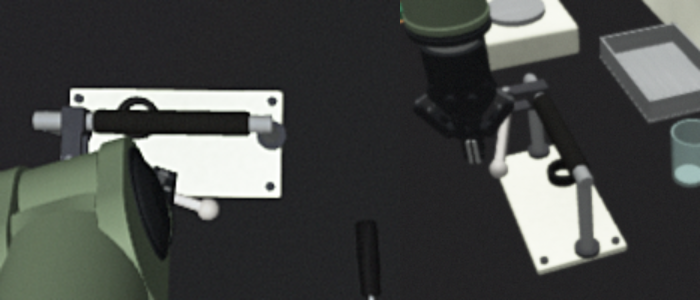

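The closed fingers stand just on the lever's open side, clear of the clevis and ball. I'll creep up to contact.

```bash
python3 -m jog '[{"translation":[0.2,-0.07,0.12],"yaw":0,"jaw":1},{"translation":[0.2,-0.07,0],"yaw":0,"jaw":1},{"translation":[0,0,0],"yaw":0,"jaw":1},{"translation":[0,0,0],"yaw":0,"jaw":1}]'
python3 -m jog '[{"translation":[0.2,-0.07,0],"yaw":0,"jaw":1},{"translation":[0,0,0],"yaw":0,"jaw":1},{"translation":[0,0,0],"yaw":0,"jaw":1}]'
python3 -m jog '[{"translation":[0.2,-0.07,0],"yaw":0.2,"jaw":1},{"translation":[0,0,0],"yaw":0,"jaw":1},{"translation":[0,0,0],"yaw":0,"jaw":1}]'
```

```text
time: 3.45
tcp_pos: [460.2, 196.8, 196.9]
ee_rot: [[0.315, 0.949, -0.0], [0.949, -0.315, -0.0], [-0.0, -0.0, -1.0]]
force: [-0.5, -0.0, -0.4]
width: -0.1
gripper_force: 0.0
time: 3.75
tcp_pos: [465.2, 195.0, 196.8]
ee_rot: [[0.314, 0.949, -0.0], [0.949, -0.314, -0.0], [-0.0, -0.0, -1.0]]
force: [0.6, 1.4, -0.3]
width: -0.1
gripper_force: 0.0
time: 4.05
tcp_pos: [470.0, 193.2, 196.8]
ee_rot: [[0.295, 0.956, -0.001], [0.956, -0.295, -0.0], [-0.0, -0.001, -1.0]]
force: [-2.9, -0.4, -0.1]
width: 0.1
gripper_force: 1.3
```

```bash
python3 -m jog '[{"translation":[0.18,-0.09,0],"yaw":0.5,"jaw":1},{"translation":[0.18,-0.08,0],"yaw":0.5,"jaw":1},{"translation":[0.18,-0.06,0],"yaw":0.5,"jaw":1},{"translation":[0.18,-0.06,0],"yaw":0.5,"jaw":1},{"translation":[0.18,-0.05,0],"yaw":0.4,"jaw":1},{"translation":[0,0,0],"yaw":0,"jaw":1},{"translation":[0,0,0],"yaw":0,"jaw":1}]'
python3 -m jog '[{"translation":[0.12,-0.03,0],"yaw":0.2,"jaw":1},{"translation":[0,0,0],"yaw":0,"jaw":1},{"translation":[0,0,0],"yaw":0,"jaw":1}]'
python3 -m jog '[{"translation":[0.08,-0.01,0],"yaw":0.1,"jaw":1},{"translation":[0,0,0],"yaw":0,"jaw":1},{"translation":[0,0,0],"yaw":0,"jaw":1}]'
```

```text
time: 4.75
tcp_pos: [492.1, 184.5, 196.7]
ee_rot: [[0.049, 0.999, -0.001], [0.999, -0.049, -0.0], [-0.001, -0.001, -1.0]]
force: [-5.3, -3.8, 0.9]
width: -0.1
gripper_force: 2.3
time: 5.05
tcp_pos: [495.0, 183.9, 196.7]
ee_rot: [[0.028, 1.0, -0.001], [1.0, -0.028, -0.001], [-0.001, -0.001, -1.0]]
force: [-5.6, -2.0, 0.3]
width: 0.1
gripper_force: 2.5
time: 5.35
tcp_pos: [497.0, 183.6, 196.7]
ee_rot: [[0.018, 1.0, -0.001], [1.0, -0.018, -0.001], [-0.001, -0.001, -1.0]]
force: [-6.3, -2.2, 1.1]
width: -0.2
gripper_force: 2.6
```

```bash
python3 -m jog '[{"translation":[0.06,0,0],"yaw":0.1,"jaw":1},{"translation":[0,0,0],"yaw":0,"jaw":1},{"translation":[0,0,0],"yaw":0,"jaw":1}]'
python3 -m jog '[{"translation":[0.04,0,0],"yaw":0,"jaw":1},{"translation":[0,0,0],"yaw":0,"jaw":1},{"translation":[0,0,0],"yaw":0,"jaw":1}]'
python3 -m jog '[{"translation":[0.04,0,0],"yaw":0,"jaw":1},{"translation":[0,0,0],"yaw":0,"jaw":1},{"translation":[0,0,0],"yaw":0,"jaw":1}]'
```

```text
time: 5.65
tcp_pos: [498.4, 183.4, 196.7]
ee_rot: [[0.007, 1.0, -0.001], [1.0, -0.007, -0.001], [-0.001, -0.001, -1.0]]
force: [-5.3, -3.6, 0.1]
width: 0.1
gripper_force: 2.7
time: 5.95
tcp_pos: [499.4, 183.4, 196.7]
ee_rot: [[0.007, 1.0, -0.001], [1.0, -0.007, -0.001], [-0.001, -0.001, -1.0]]
force: [-4.8, -4.6, 0.4]
width: -0.2
gripper_force: 2.8
time: 6.25
tcp_pos: [500.4, 183.3, 196.7]
ee_rot: [[0.007, 1.0, -0.002], [1.0, -0.007, -0.001], [-0.001, -0.002, -1.0]]
force: [-6.0, -4.5, 1.3]
width: 0.1
gripper_force: 3.1
```

```bash
python3 -m jog '[{"translation":[0.04,0,0],"yaw":0,"jaw":1},{"translation":[0,0,0],"yaw":0,"jaw":1},{"translation":[0,0,0],"yaw":0,"jaw":1}]'
python3 -m jog '[{"translation":[0.03,0,0],"yaw":0,"jaw":1},{"translation":[0,0,0],"yaw":0,"jaw":1},{"translation":[0,0,0],"yaw":0,"jaw":1}]'
python3 -m jog '[{"translation":[0.03,0,0],"yaw":0,"jaw":1},{"translation":[0,0,0],"yaw":0,"jaw":1},{"translation":[0,0,0],"yaw":0,"jaw":1}]'
```

```text
time: 6.55
tcp_pos: [500.8, 183.3, 196.6]
ee_rot: [[0.007, 1.0, -0.003], [1.0, -0.007, -0.001], [-0.001, -0.003, -1.0]]
force: [-11.5, -4.6, 4.8]
width: -0.1
gripper_force: 5.6
time: 6.85
tcp_pos: [501.1, 183.3, 196.5]
ee_rot: [[0.007, 1.0, -0.004], [1.0, -0.007, -0.001], [-0.001, -0.004, -1.0]]
force: [-14.1, -5.3, 8.1]
width: 0.0
gripper_force: 7.4
time: 7.15
tcp_pos: [501.4, 183.3, 196.5]
ee_rot: [[0.007, 1.0, -0.005], [1.0, -0.007, -0.002], [-0.002, -0.005, -1.0]]
force: [-18.2, -6.0, 10.6]
width: -0.1
gripper_force: 9.3
```

It is at the stop: the force rose sharply at x≈500.6. Hold, then ease out.

```bash
python3 -m jog '[{"translation":[0,0,0],"yaw":0,"jaw":1},{"translation":[0,0,0],"yaw":0,"jaw":1},{"translation":[0,0,0],"yaw":0,"jaw":1},{"translation":[0,0,0],"yaw":0,"jaw":1},{"translation":[0,0,0],"yaw":0,"jaw":1},{"translation":[0,0,0],"yaw":0,"jaw":1},{"translation":[0,0,0],"yaw":0,"jaw":1},{"translation":[0,0,0],"yaw":0,"jaw":1},{"translation":[0,0,0],"yaw":0,"jaw":1},{"translation":[0,0,0],"yaw":0,"jaw":1},{"translation":[0,0,0],"yaw":0,"jaw":1}]'
python3 -m jog '[{"translation":[-0.1,0,0],"yaw":-0.1,"jaw":1},{"translation":[-0.14,0.02,0],"yaw":-0.25,"jaw":1},{"translation":[-0.14,0.04,0],"yaw":-0.25,"jaw":1},{"translation":[-0.14,0.04,0],"yaw":-0.3,"jaw":1},{"translation":[-0.14,0.04,0],"yaw":-0.3,"jaw":1},{"translation":[-0.14,0.05,0],"yaw":-0.3,"jaw":1},{"translation":[-0.14,0.05,0],"yaw":-0.3,"jaw":1},{"translation":[-0.14,0.05,0],"yaw":-0.3,"jaw":1},{"translation":[-0.14,0.06,0],"yaw":-0.4,"jaw":1},{"translation":[0,0,0],"yaw":0,"jaw":1}]'
```

```text
time: 8.25
tcp_pos: [501.4, 183.3, 196.5]
ee_rot: [[0.007, 1.0, -0.005], [1.0, -0.007, -0.001], [-0.002, -0.005, -1.0]]
force: [-18.9, -5.1, 10.6]
width: -0.2
gripper_force: 9.3
time: 9.25
tcp_pos: [472.6, 193.0, 196.9]
ee_rot: [[0.265, 0.964, -0.0], [0.964, -0.265, 0.0], [-0.0, -0.0, -1.0]]
force: [-4.1, -0.5, -1.8]
width: -0.1
gripper_force: 1.6
```

Ease out slowly to the end, then back off, and rise.

```bash
python3 -m jog '[{"translation":[-0.08,0.03,0],"yaw":-0.2,"jaw":1},{"translation":[-0.08,0.03,0],"yaw":-0.2,"jaw":1},{"translation":[-0.08,0.03,0],"yaw":0,"jaw":1},{"translation":[-0.08,0.03,0],"yaw":0,"jaw":1},{"translation":[-0.08,0.03,0],"yaw":0,"jaw":1},{"translation":[0,0,0],"yaw":0,"jaw":1},{"translation":[0,0,0],"yaw":0,"jaw":1}]'
python3 -m jog '[{"translation":[-0.3,0.1,0],"yaw":0,"jaw":1},{"translation":[-0.4,0.14,0],"yaw":0,"jaw":1},{"translation":[-0.4,0.14,0],"yaw":0,"jaw":1},{"translation":[0,0,0.9],"yaw":0,"jaw":1},{"translation":[0,0,0.9],"yaw":0,"jaw":1},{"translation":[0,0,0.9],"yaw":0,"jaw":1},{"translation":[0,0,0.9],"yaw":0,"jaw":1},{"translation":[0,0,0],"yaw":0,"jaw":1},{"translation":[0,0,0],"yaw":0,"jaw":1}]'
```

```text
time: 9.95
tcp_pos: [463.3, 196.3, 197.0]
ee_rot: [[0.304, 0.953, 0.0], [0.953, -0.304, 0.0], [0.0, 0.0, -1.0]]
force: [0.5, -0.3, 0.2]
width: 0.2
gripper_force: 0.0
time: 10.85
tcp_pos: [435.0, 206.3, 286.9]
ee_rot: [[0.304, 0.953, 0.0], [0.953, -0.304, 0.001], [0.001, 0.0, -1.0]]
force: [0.5, 0.4, -0.1]
width: 0.1
gripper_force: 0.0
```

```bash
python3 -m jog '[{"translation":[0,-0.92,0],"yaw":0.1,"jaw":1},{"translation":[0,-0.92,0],"yaw":0.1,"jaw":1},{"translation":[0,-0.92,0],"yaw":0.1,"jaw":1},{"translation":[0,-0.92,0],"yaw":0.1,"jaw":1},{"translation":[0,-0.92,0],"yaw":0.1,"jaw":1},{"translation":[0,-0.92,0],"yaw":0.1,"jaw":1},{"translation":[0,-0.92,0],"yaw":0.1,"jaw":1},{"translation":[0,-0.92,0],"yaw":0.1,"jaw":1},{"translation":[0,-0.92,0],"yaw":0.1,"jaw":1},{"translation":[0,-0.92,0],"yaw":0.1,"jaw":1}]'
python3 -m jog '[{"translation":[0,-0.92,0],"yaw":0.1,"jaw":1},{"translation":[0,-0.92,0],"yaw":0.1,"jaw":1},{"translation":[0,-0.92,0],"yaw":0.1,"jaw":1},{"translation":[0,-0.92,0],"yaw":0.1,"jaw":1},{"translation":[0,-0.92,0],"yaw":0.1,"jaw":1},{"translation":[0,-0.92,0],"yaw":0.1,"jaw":1},{"translation":[0,-0.92,0],"yaw":0.1,"jaw":1},{"translation":[0,-0.92,0],"yaw":0.1,"jaw":1},{"translation":[0,-0.92,0],"yaw":0.1,"jaw":1},{"translation":[0,-0.92,0],"yaw":0.1,"jaw":1},{"translation":[0,0,0],"yaw":0,"jaw":1},{"translation":[0,0,0],"yaw":0,"jaw":1}]'
```

```text
time: 11.85
tcp_pos: [434.9, -24.8, 286.0]
ee_rot: [[0.202, 0.979, -0.001], [0.979, -0.202, -0.0], [-0.001, -0.001, -1.0]]
force: [1.1, 0.2, -0.1]
width: 0.3
gripper_force: 0.0
time: 13.05
tcp_pos: [435.2, -253.8, 286.0]
ee_rot: [[0.101, 0.995, -0.002], [0.995, -0.101, 0.001], [0.0, -0.002, -1.0]]
force: [0.3, 0.4, 0.4]
width: -0.1
gripper_force: 0.0
```

```bash
python3 -m jog '[{"translation":[0,0,-0.9],"yaw":0,"jaw":1},{"translation":[0,0,-0.9],"yaw":0,"jaw":1},{"translation":[0,0,-0.9],"yaw":0,"jaw":1},{"translation":[0,0,-0.86],"yaw":0,"jaw":1},{"translation":[0.4,-0.06,0],"yaw":0,"jaw":1},{"translation":[0.3,-0.04,0],"yaw":0,"jaw":1},{"translation":[0,0,0],"yaw":0,"jaw":1},{"translation":[0,0,0],"yaw":0,"jaw":1}]'
python3 - <<'E'
from h import *
T=snapshot("top")["image"];a=T[200:320,330:490,::-1];b=snapshot("side")["image"][240:470,220:450,::-1];c=T[190:310,140:300,::-1]
cv2.imwrite("pics/c2.png",np.hstack([cv2.resize(i,(w,260)) for i,w in((a,260*4//3-80),(b,260),(c,260))]))
E
```

```text
time: 13.85
tcp_pos: [453.7, -256.6, 198.7]
ee_rot: [[0.099, 0.995, 0.001], [0.995, -0.099, -0.0], [-0.0, 0.001, -1.0]]
force: [-0.1, 0.3, -0.8]
width: -0.2
gripper_force: 0.0
```

View pics/c2.png

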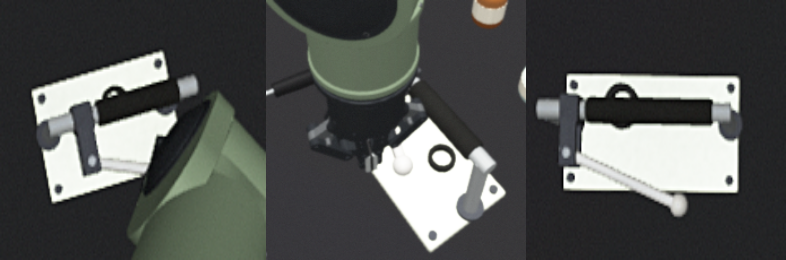

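The fingers are just short of the clutch blade, on its open side. The brake lever is back out.

```bash
python3 -m jog '[{"translation":[0.24,-0.02,-0.08],"yaw":0,"jaw":1},{"translation":[0.16,-0.02,0],"yaw":0,"jaw":1},{"translation":[0,0,0],"yaw":0,"jaw":1},{"translation":[0,0,0],"yaw":0,"jaw":1}]'
python3 -m jog '[{"translation":[0.16,-0.02,0],"yaw":0.1,"jaw":1},{"translation":[0,0,0],"yaw":0,"jaw":1},{"translation":[0,0,0],"yaw":0,"jaw":1}]'
python3 -m jog '[{"translation":[0.12,-0.02,0],"yaw":0.4,"jaw":1},{"translation":[0.12,-0.02,0],"yaw":0.5,"jaw":1},{"translation":[0.12,-0.02,0],"yaw":0.5,"jaw":1},{"translation":[0,0,0],"yaw":0,"jaw":1},{"translation":[0,0,0],"yaw":0,"jaw":1}]'
```

```text
time: 14.35
tcp_pos: [463.1, -257.7, 195.8]
ee_rot: [[0.1, 0.995, -0.0], [0.995, -0.1, -0.0], [-0.0, -0.0, -1.0]]
force: [-0.3, 0.8, -0.5]
width: 0.1
gripper_force: 0.0
time: 14.65
tcp_pos: [467.0, -258.2, 195.8]
ee_rot: [[0.089, 0.996, -0.0], [0.996, -0.089, 0.0], [0.0, -0.0, -1.0]]
force: [-2.3, 0.7, 1.7]
width: -0.1
gripper_force: 1.0
time: 15.15
tcp_pos: [475.8, -259.9, 195.8]
ee_rot: [[-0.055, 0.998, -0.0], [0.998, 0.055, -0.0], [-0.0, -0.0, -1.0]]
force: [-4.3, -3.4, -0.2]
width: -0.1
gripper_force: 1.6
```

```bash
python3 -m jog '[{"translation":[0.12,-0.02,0],"yaw":0.3,"jaw":1},{"translation":[0.12,-0.02,0],"yaw":0.3,"jaw":1},{"translation":[0.12,-0.02,0],"yaw":0.3,"jaw":1},{"translation":[0.12,-0.01,0],"yaw":0.3,"jaw":1},{"translation":[0,0,0],"yaw":0,"jaw":1},{"translation":[0,0,0],"yaw":0,"jaw":1}]'
python3 -m jog '[{"translation":[0.08,-0.01,0],"yaw":0.2,"jaw":1},{"translation":[0,0,0],"yaw":0,"jaw":1},{"translation":[0,0,0],"yaw":0,"jaw":1}]'
python3 -m jog '[{"translation":[0.04,0,0],"yaw":0.1,"jaw":1},{"translation":[0,0,0],"yaw":0,"jaw":1},{"translation":[0,0,0],"yaw":0,"jaw":1}]'
```

```text
time: 15.75
tcp_pos: [487.9, -261.4, 195.8]
ee_rot: [[-0.181, 0.984, -0.0], [0.984, 0.181, 0.0], [0.0, -0.0, -1.0]]
force: [-4.7, -1.5, -0.1]
width: -0.4
gripper_force: 2.3
time: 16.05
tcp_pos: [489.9, -261.5, 195.8]
ee_rot: [[-0.201, 0.98, -0.0], [0.98, 0.201, 0.0], [0.0, -0.0, -1.0]]
force: [-4.7, -0.5, 0.6]
width: -0.5
gripper_force: 2.4
time: 16.35
tcp_pos: [491.0, -261.5, 195.8]
ee_rot: [[-0.212, 0.977, -0.0], [0.977, 0.212, 0.0], [0.0, -0.0, -1.0]]
force: [-5.4, -0.7, 0.4]
width: -0.1
gripper_force: 2.5
```

```bash
python3 -m jog '[{"translation":[0.04,0,0],"yaw":0,"jaw":1},{"translation":[0,0,0],"yaw":0,"jaw":1},{"translation":[0,0,0],"yaw":0,"jaw":1}]'
python3 -m jog '[{"translation":[0.04,0,0],"yaw":0,"jaw":1},{"translation":[0,0,0],"yaw":0,"jaw":1},{"translation":[0,0,0],"yaw":0,"jaw":1}]'
python3 -m jog '[{"translation":[0.03,0,0],"yaw":0,"jaw":1},{"translation":[0,0,0],"yaw":0,"jaw":1},{"translation":[0,0,0],"yaw":0,"jaw":1}]'
```

```text
time: 16.65
tcp_pos: [492.0, -261.4, 195.8]
ee_rot: [[-0.212, 0.977, -0.0], [0.977, 0.212, 0.0], [0.0, -0.0, -1.0]]
force: [-5.9, 0.4, 1.7]
width: 0.1
gripper_force: 2.6
time: 16.95
tcp_pos: [492.9, -261.3, 195.8]
ee_rot: [[-0.212, 0.977, -0.001], [0.977, 0.212, 0.001], [0.001, -0.0, -1.0]]
force: [-5.4, 1.0, 2.9]
width: -0.1
gripper_force: 2.7
time: 17.25
tcp_pos: [493.3, -261.3, 195.8]
ee_rot: [[-0.212, 0.977, -0.001], [0.977, 0.212, 0.001], [0.001, -0.001, -1.0]]
force: [-8.6, 1.4, 4.2]
width: 0.2
gripper_force: 4.1
```

Reached the stop at x≈493.1. Press slightly more and hold.

```bash
python3 -m jog '[{"translation":[0.04,0,0],"yaw":0,"jaw":1},{"translation":[0,0,0],"yaw":0,"jaw":1},{"translation":[0,0,0],"yaw":0,"jaw":1},{"translation":[0,0,0],"yaw":0,"jaw":1},{"translation":[0,0,0],"yaw":0,"jaw":1},{"translation":[0,0,0],"yaw":0,"jaw":1},{"translation":[0,0,0],"yaw":0,"jaw":1},{"translation":[0,0,0],"yaw":0,"jaw":1},{"translation":[0,0,0],"yaw":0,"jaw":1},{"translation":[0,0,0],"yaw":0,"jaw":1},{"translation":[0,0,0],"yaw":0,"jaw":1},{"translation":[0,0,0],"yaw":0,"jaw":1}]'
python3 -m jog '[{"translation":[-0.1,0,0],"yaw":-0.1,"jaw":1},{"translation":[-0.1,0,0],"yaw":-0.3,"jaw":1},{"translation":[-0.1,0.01,0],"yaw":-0.3,"jaw":1},{"translation":[-0.1,0.01,0],"yaw":-0.3,"jaw":1},{"translation":[-0.1,0.02,0],"yaw":-0.3,"jaw":1},{"translation":[-0.1,0.02,0],"yaw":-0.3,"jaw":1},{"translation":[-0.1,0.02,0],"yaw":-0.3,"jaw":1},{"translation":[-0.1,0.02,0],"yaw":-0.3,"jaw":1},{"translation":[-0.1,0.02,0],"yaw":-0.3,"jaw":1},{"translation":[0,0,0],"yaw":0,"jaw":1}]'
python3 -m jog '[{"translation":[-0.08,0.01,0],"yaw":-0.3,"jaw":1},{"translation":[-0.08,0.01,0],"yaw":-0.3,"jaw":1},{"translation":[-0.08,0.01,0],"yaw":-0.1,"jaw":1},{"translation":[-0.08,0.01,0],"yaw":0,"jaw":1},{"translation":[-0.08,0.01,0],"yaw":0,"jaw":1},{"translation":[-0.08,0.01,0],"yaw":0,"jaw":1},{"translation":[0,0,0],"yaw":0,"jaw":1},{"translation":[0,0,0],"yaw":0,"jaw":1}]'
```

```text
time: 18.45
tcp_pos: [493.6, -261.3, 195.7]
ee_rot: [[-0.212, 0.977, -0.003], [0.977, 0.212, 0.001], [0.002, -0.002, -1.0]]
force: [-13.5, 2.3, 6.2]
width: 0.2
gripper_force: 6.5
time: 19.45
tcp_pos: [472.2, -258.5, 195.9]
ee_rot: [[0.049, 0.999, -0.0], [0.999, -0.049, 0.0], [0.0, -0.0, -1.0]]
force: [-3.6, 2.7, -0.7]
width: 0.1
gripper_force: 1.6
time: 20.25
tcp_pos: [460.5, -257.2, 196.0]
ee_rot: [[0.121, 0.993, 0.0], [0.993, -0.121, -0.0], [-0.0, 0.0, -1.0]]
force: [0.2, 0.0, 0.3]
width: -0.2
gripper_force: 0.0
```

```bash
python3 -m jog '[{"translation":[-0.4,0.05,0],"yaw":0,"jaw":1},{"translation":[-0.4,0.05,0],"yaw":0,"jaw":1},{"translation":[-0.3,0.04,0],"yaw":0,"jaw":1},{"translation":[0,0,0.9],"yaw":0,"jaw":1},{"translation":[0,0,0.9],"yaw":0,"jaw":1},{"translation":[0,0,0.9],"yaw":0,"jaw":1},{"translation":[0,0,0.9],"yaw":0,"jaw":1},{"translation":[0,0,0],"yaw":0,"jaw":1},{"translation":[0,0,0],"yaw":0,"jaw":1}]'
python3 - <<'E'
from h import *
cv2.imwrite("pics/end.png",snapshot("side")["image"][:,:,::-1])
E
```

```text
time: 21.15
tcp_pos: [432.6, -253.5, 286.0]
ee_rot: [[0.12, 0.993, 0.001], [0.993, -0.12, 0.0], [0.0, 0.001, -1.0]]
force: [-0.7, -1.0, -0.1]
width: -0.3
gripper_force: 0.0
```

View pics/end.png

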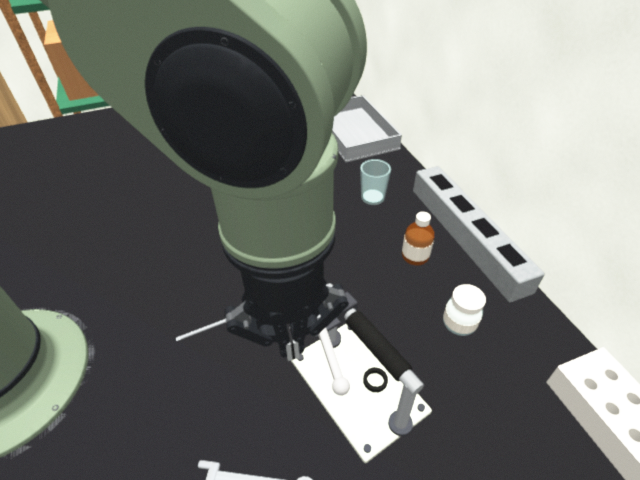

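The clutch ball is back at (341,385), as at the start. Nothing in view has moved and the robot is clear.

```bash
python3 -c "
from rig import *
print(job_done())"
```

```text
the job is handed in; nothing more can be done
None
```

I pressed the brake lever and then the clutch lever to their stops, held each for over a second, eased both back out and handed the job in; the hand-in gave no verdict.

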